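Pack the chromatograph inlet kit into its caddy

TASK

Pack the kit for the chromatograph into the metal caddy, each piece upright in its own insert: the vial in the tall sleeve, the smaller brown bottle in the square well, the smaller beaker inside the low round rim and the squat white jar between the four posts. Set the pieces down, do not drop them, and leave the larger bottle and the larger beaker standing where they are.

Things in the scene. Friction and masses are not known exactly. Their poses are not given: they have to be found in the camera images.
- vial: Slim clear glass vial with a black screw cap, standing loose on the work surface: 95 mm tall, body 27 mm across, cap 24 mm across from 86 mm to the top; 0.04 kg. Origin: centre of its underside, z up (round about z).
- small_bottle: The smaller of two brown glass bottles: 105 mm tall, body 52 mm across and straight up to 65 mm, above that a shoulder that slopes in to the black cap (27 mm across, top 16 mm); about 0.16 kg. Origin: centre of its underside, z up (round about z).
- small_beaker: The smaller of two open clear glass beakers: 46 mm across, 56 mm tall; 0.03 kg. Origin: centre of its underside, z up (round about z).
- jar: Squat white jar with a flat screw lid: 58 mm across, 50 mm tall; about 0.06 kg. Origin: centre of its underside, z up (round about z).
- big_bottle: Look-alike to be left alone: the larger brown glass bottle with a white cap, 67 mm across, 145 mm tall. Origin: centre of its underside, z up (round about z).
- big_beaker: Look-alike to be left alone: the larger clear glass beaker, 55 mm across, 66 mm tall. Origin: centre of its underside, z up (round about z).
- sleeve: Grey plastic insert, a square plate 84 x 84 x 6 mm with an upright round sleeve, inner diameter 44 mm, outer 52 mm, top 51 mm above the origin: the vial's place. Fixed in the caddy. Origin: centre of its underside, 3 mm above the work surface; the piece stands 6 mm above it.
- square_well: Grey plastic insert, a square plate 84 x 84 x 6 mm with four walls that make a square well, 70 mm inside, walls 4 mm thick, top 30 mm above the origin: the small bottle's place. Fixed in the caddy. Origin: centre of its underside, 3 mm above the work surface; the piece stands 6 mm above it.
- low_rim: Grey plastic insert, a square plate 84 x 84 x 6 mm with a low round rim, inner diameter 66 mm, top 14 mm above the origin: the small beaker's place. Fixed in the caddy. Origin: centre of its underside, 3 mm above the work surface; the piece stands 6 mm above it. Caddy: fixed metal tray, 180 x 180 mm, rim 18 mm high, holding the four inserts two by two, 86 mm apart, in any order.
- post_pad: Grey plastic insert, a square plate 84 x 84 x 6 mm with four round white posts, 10 mm thick, at the corners of a 59 mm square, top 22 mm above the origin: the jar's place, between the posts. Fixed in the caddy. Origin: centre of its underside, 3 mm above the work surface; the piece stands 6 mm above it.

How it is judged:
At the end, for the whole second after the job is handed in: Vial, small bottle, small beaker and jar each stand upright (within 0.1 rad) on the plate of their own insert (base within 4 mm of the plate's height), centred within 13 mm, at rest and released; the larger bottle and beaker stand within 20 mm of where they were (horizontal distance between vial and sleeve below 0.013 m and z of vial in the frame of sleeve between 0.003 and 0.01 m and angle between each of vial, small_bottle, small_beaker, jar, big_bottle, big_beaker's own z axis and vertical below 0.1 rad and linear speed of each of vial, small_bottle, small_beaker, jar below 0.02 m/s and contact force between each of vial, small_bottle, small_beaker, jar and the fingers below 0.05 N and horizontal distance between small_bottle and square_well below 0.013 m and z of small_bottle in the frame of square_well between 0.003 and 0.01 m and horizontal distance between small_beaker and low_rim below 0.013 m and z of small_beaker in the frame of low_rim between 0.003 and 0.01 m and horizontal distance between jar and post_pad below 0.013 m and z of jar in the frame of post_pad between 0.003 and 0.01 m and distance of each of big_bottle, big_beaker from where it was at the start of the episode below 0.02 m); the robot touches nothing.
It fails at once if a piece of the kit is dropped or knocked over: it falls free from more than about 2 cm ((linear speed of vial above 0.6 m/s and contact force between vial and the fingers below 0.05 N) or (linear speed of small_bottle above 0.6 m/s and contact force between small_bottle and the fingers below 0.05 N) or (linear speed of small_beaker above 0.6 m/s and contact force between small_beaker and the fingers below 0.05 N) or (linear speed of jar above 0.6 m/s and contact force between jar and the fingers below 0.05 N)).
It fails at once if the big bottle is moved more than 20 mm (distance of big_bottle from where it was at the start of the episode above 0.02 m).
It fails at once if the big beaker is moved more than 20 mm (distance of big_beaker from where it was at the start of the episode above 0.02 m).
It also fails if it takes over 104 s, if anything falls off the work surface, if the arm or the gripper's body presses on something with over 40 N, if the wrist force passes 120 N, or if a joint passes its speed limit or range.

ROBOT

A 6-joint arm with a two-finger parallel gripper is mounted at the origin on a cart in front of the work surface, level with it; the furniture and walls round the work are solid. World frame = base frame: x ahead of the robot, y to its left, z up, the work surface at z = 0. Lengths are in m, angles in rad, forces in N, time in s.
With the tool pointing down it reaches from about 0.35 to 0.925 m from the base axis. Payload 6.4 kg.
Tool frame: the origin (TCP) lies on the centre line of the jaws, within the pads' length; the fingertips stand 14 mm ahead of it and the grasp point (between the pads) lies 5 mm behind it; z points along the fingers, y is the line along which they close (so a half turn about z gives the same grasp; the last joint's range is limited). The gripper opens to 85 mm and grips with 20 to 120 N. Pads are 22 mm wide; open, the fingers measure 114 mm over their backs; the gripper's body (76 mm by 85 mm) begins 54 mm behind the grasp point. The pads swing forward as they close: fully open they stand 13 mm farther back than shut.
Start: joints at [1.074, 0.245, 1.558, -0, 1.339, -0.174], TCP at [0.206, 0.616, 0.245] pointing down, gripper open.
Joint ranges: [-3.13, 3.13], [-1.02, 2.26], [0.13, 2.54], [-0.95, 4.09], [0.21, 2.88], [-2.74, 2.74]. Speed limits (rad/s): [2.57, 2.57, 3.14, 3.14, 3.14, 3.14].

INTERFACE

Orientations are given as a rotation vector (axis times angle).
In Python, from station import arm, imaging, close_job gives the robot as it stands.
- The arm moves only by the shell command python3 -m inch 'ROWS'. ROWS is JSON, a list of rows, each a list of 7 numbers: the opening, from 0 (shut) to 1 (fully open), then the shift along the tool's x, y, z in mm, then the turn, a rotation vector about the tool's x, y, z in rad. A call has 1 to 10 rows; each row shifts and turns the commanded pose from where the row before left it, along the tool's axes as they then stand; what a row does not reach is not made up. A row lasts 1/10 s, in which the tool goes at most 50 mm and 8.59 degrees, less where a joint would pass 70% of its speed; a pose out of reach is approached as far as the arm can. A call with a gripper value outside its range is refused whole. The fingers move at their own pace and stop on an object; the grip force is fixed at half the most. Time passes only in rows, so rows that do not move let the fingers close. It gives the time, the measured TCP pose, the force, the opening and the grip force at its end, in the units of the state.
- arm.get_state(): the state, without advancing time (a new reading comes with each control period).
- imaging.snapshot(name): name is "side" or "top"; returns the picture (400x640x3 uint8, blue, green, red); there is no depth.
- imaging.calibration(name): a dict with "fx", "fy", "cx", "cy" (pixels), "T" (4x4, takes a point from camera to world coordinates). Camera axes: x right, y down, z forward; pixel columns grow to the right and rows downward; lengths in m; the calibration is good to about 2 mm. A picture is of the moment at which its call begins. calibration takes no time and is no camera call.
- close_job(): hands the job in; it is judged then, once.
The state is a dict: "time_s": time; "joint_positions": joint angles; "qvel": joint speeds; "tau": joint torques, N m; "ee_pos": TCP position; "eef_rot": TCP orientation; "force": force on the tool from outside, world axes, zero at the start; "moment": the same for the moment, N m; "grip_width": finger opening in m; "finger_force": force on a finger pad.
Only numpy, scipy, OpenCV 4.12 (cv2) and the standard library are available. Lean on these libraries where they do the work, as an engineer would, in place of code of your own. Each camera call takes 0.05 s, during which the arm holds its last target. There are 200 camera calls.

## Working session

There is one attempt and no reset: what is moved stays moved. The work goes in short steps, Python scripts to look and compute and a shell command to move; the robot and the scene stay as the last step left them, time stands still between calls to the robot, and variables do not carry over. Pictures are saved under pics/ and viewed, at most 14 in all, crops included, and the job is handed in when it is done.

```bash
mkdir -p pics
python3 - <<'E'
from station import arm, imaging
import cv2
for n in("top","side"):
    cv2.imwrite(f"pics/{n}0.png",imaging.snapshot(n)); c=imaging.calibration(n); print(n,c)
s=arm.get_state();print(s["ee_pos"],s["eef_rot"],s["time_s"],s["grip_width"])
E
```

```text
top {'fx': 363.7772484482862, 'fy': 363.7772484482862, 'cx': 316.8385820027887, 'cy': 200.18872442926366, 'T': array([[-0.02671466, -0.99124058,  0.12933846,  0.44545907],
       [-0.99959031,  0.02515909, -0.01364647, -0.00960953],
       [ 0.0102729 , -0.12965003, -0.9915066 ,  0.87227506],
       [ 0.        ,  0.        ,  0.        ,  1.        ]])}
side {'fx': 486.4451091078628, 'fy': 486.4451091078628, 'cx': 315.0312711409406, 'cy': 198.21958864003054, 'T': array([[-0.99979984, -0.00898919,  0.01787402,  0.51673425],
       [-0.01759632,  0.82023667, -0.5717536 ,  0.5573997 ],
       [-0.00952133, -0.57195367, -0.82023066,  0.80722609],
       [ 0.        ,  0.        ,  0.        ,  1.        ]])}
[0.20594629 0.61600957 0.24428896] [-5.04717333e-01 -3.10020169e+00  2.60059954e-03] 0.1 0.08535042729942793
```

View pics/top0.png

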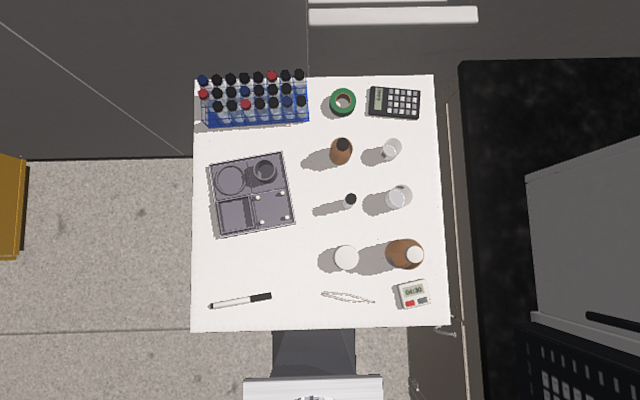

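View pics/side0.png

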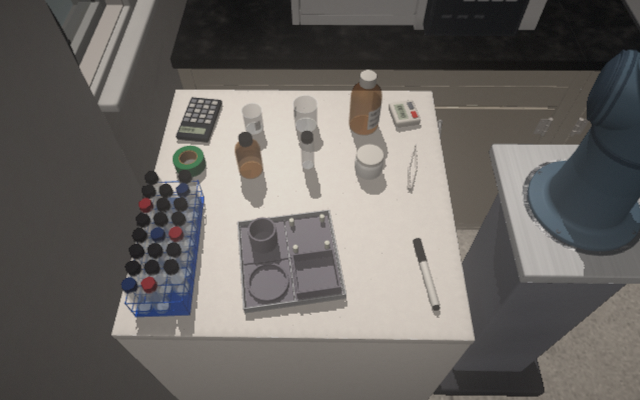

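Run:
```python
import cv2
a=cv2.imread("pics/top0.png")[130:280,200:440]; cv2.imwrite("pics/topc.png",cv2.resize(a,(768,480),interpolation=cv2.INTER_CUBIC))
b=cv2.imread("pics/side0.png"); cv2.imwrite("pics/sidec.png",cv2.resize(b[60:200,220:400],(720,560),interpolation=cv2.INTER_CUBIC))
```

```text
(no output)
```

View pics/topc.png

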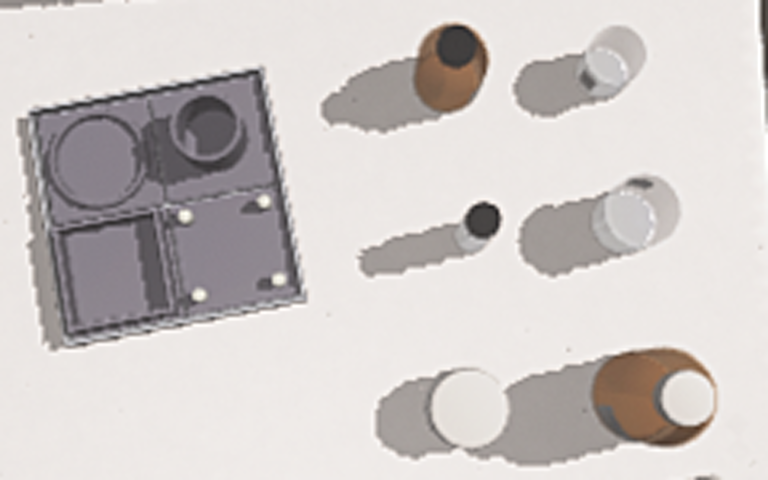

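View pics/sidec.png

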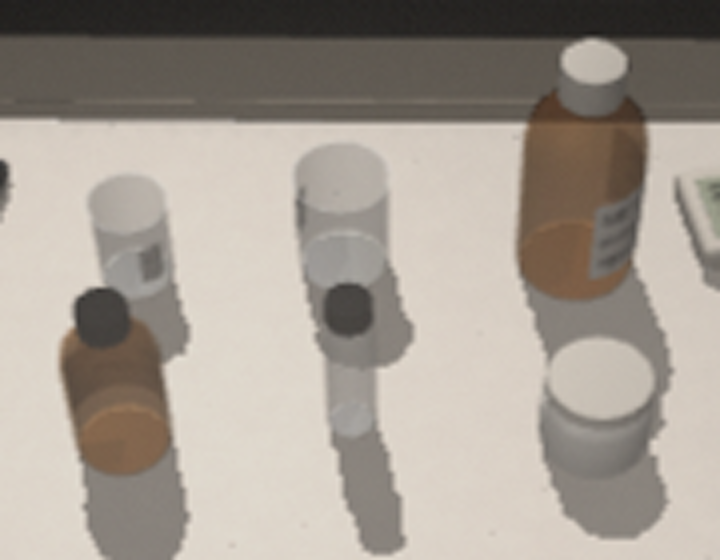

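```bash
cat > h.py <<'E'
import numpy as np
from station import arm, imaging
def ray(n,u,v,z):
    c=imaging.calibration(n);T=np.array(c["T"])
    d=T[:3,:3]@[(u-c["cx"])/c["fx"],(v-c["cy"])/c["fy"],1]
    return (T[:3,3]+d*(z-T[2,3])/d[2])[:2]
top=lambda u,v,z:ray("top",200+(u+.5)/3.2-.5,130+(v+.5)/3.2-.5,z)
side=lambda u,v,z:ray("side",220+(u+.5)/4-.5,60+(v+.5)/4-.5,z)
E
python3 - <<'E'
from h import *
np.set_printoptions(precision=4,suppress=True)
for n,t,s,z in [("sb",(457,46),(101,308),.105),("sbk",(617,55),(126,202),.056),("vial",(483,219),(348,303),.095),("jar",(470,407),(600,378),.05),("bb",(688,398),(594,62),.145),("bbk",(645,210),(341,175),.066)]:
    print(n,top(*t,z),side(*s,z))
print("bases",top(604,71,0),side(138,272,0),top(630,220,0),side(344,260,0),"vial",side(351,418,0),"sb",side(125,438,0))
P=np.array([top(*p,.025) for p in [(185,216),(264,201),(199,295),(279,280)]]);print("posts",P,P.mean(0),[np.linalg.norm(P[i]-P[j]) for i,j in((0,1),(0,2),(1,3),(2,3))])
print("sleeve",top(208,130,.054),"rim",top(97,162,.017))
C=np.array([top(*p,.018) for p in [(32,110),(263,69),(305,298),(68,343)]]);print("caddy",C,C.mean(0))
E
```

```text
sb [ 0.6671 -0.0791] [ 0.6703 -0.0758]
sbk [ 0.6719 -0.199 ] [ 0.6751 -0.1965]
vial [ 0.5496 -0.0933] [ 0.5514 -0.0892]
jar [ 0.4233 -0.0839] [ 0.4247 -0.0804]
bb [ 0.4277 -0.2107] [ 0.4296 -0.2073]
bbk [ 0.5569 -0.2104] [ 0.5591 -0.2077]
bases [ 0.675  -0.2013] [ 0.6751 -0.1978] [ 0.5587 -0.215 ] [ 0.5592 -0.208 ] vial [ 0.5522 -0.0935] sb [ 0.6713 -0.0788]
posts [[0.5667 0.1179]
 [0.5764 0.0598]
 [0.5084 0.108 ]
 [0.5179 0.0497]] [0.5423 0.0839] [np.float64(0.05884521978251426), np.float64(0.05909923525116524), np.float64(0.05937844160992471), np.float64(0.05905005448575582)]
sleeve [0.6243 0.0967] rim [0.6101 0.1842]
caddy [[0.6506 0.2326]
 [0.6779 0.0597]
 [0.5047 0.0314]
 [0.4764 0.2045]] [0.5774 0.1321]
```

```bash
python3 -m inch '[[1,0,0,0,0,0,-0.108],[1,0,0,0,0,0,-0.108],[1,0,0,0,0,0,-0.107],[1,-24,-30,0,0,0,0],[1,-24,-30,0,0,0,0],[1,-24,-30,0,0,0,0],[1,-24,-30,0,0,0,0],[1,-24,-30,0,0,0,0],[1,-24,-30,0,0,0,0],[1,-24,-30,0,0,0,0]]'
```

```text
time_s: 1.1
ee_pos: [0.3747, 0.405, 0.2449]
eef_rot: [0.001, -3.141, 0.001]
force: [0.5, 0.3, 0.5]
grip_width: 0.0858
finger_force: 0.0
```

```bash
python3 -m inch '[[1,-25,-40,0,0,0,0],[1,-25,-40,0,0,0,0],[1,-25,-40,0,0,0,0],[1,-25,-40,0,0,0,0],[1,-25,-40,0,0,0,0],[1,-25,-40,0,0,0,0],[1,-25,-40,0,0,0,0],[1,-25,-40,0,0,0,0],[1,-25,-40,0,0,0,0],[1,-25,-40,0,0,0,0]]'
python3 -m inch '[[1,-22,-41,0,0,0,0],[1,-22,-41,0,0,0,0],[1,0,0,20,0,0,0],[1,0,0,20,0,0,0],[1,0,0,10,0,0,0],[1,0,0,10,0,0,0],[1,0,0,0,0,0,0]]'
python3 - <<'E'
from h import *;import cv2
cv2.imwrite("pics/s1.png",cv2.resize(imaging.snapshot("side")[30:230,180:420],(720,600),interpolation=cv2.INTER_CUBIC))
s=arm.get_state();print(s["joint_positions"])
E
```

```text
time_s: 2.1
ee_pos: [0.6248, 0.0047, 0.2448]
eef_rot: [-0.0, -3.141, -0.0]
force: [0.6, 0.2, 0.6]
grip_width: 0.0855
finger_force: 0.0
time_s: 2.8
ee_pos: [0.6675, -0.0749, 0.1837]
eef_rot: [0.001, -3.139, -0.001]
force: [-0.3, 0.1, 0.3]
grip_width: 0.0853
finger_force: 0.0
[-2.80127352e-01  3.50813396e-01  1.54154848e+00 -2.57502309e-05
  1.25008105e+00 -1.85165296e+00]
```

View pics/s1.png

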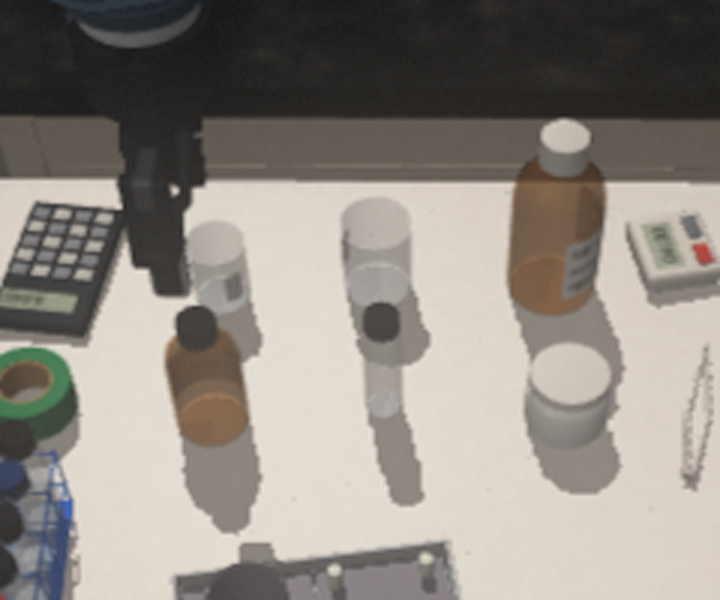

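Run:
```python
from h import *
for z in(.17,.18): print(ray("side",180+171/3,30+293/3,z))
```

```text
[ 0.67224715 -0.03838199]
[ 0.66980668 -0.02903238]
```

```bash
python3 -m inch '[[1,-1,-2,20,0,0,0],[1,0,0,20,0,0,0],[1,0,0,20,0,0,0],[1,0,0,20,0,0,0],[1,0,0,20,0,0,0],[1,0,0,15,0,0,0],[1,0,0,10,0,0,0],[1,0,0,8,0,0,0],[1,0,0,0,0,0,0]]'
python3 -m inch '[[0.5,0,0,0,0,0,0],[0.5,0,0,0,0,0,0],[0.4,0,0,0,0,0,0],[0.4,0,0,0,0,0,0],[0.3,0,0,0,0,0,0],[0.3,0,0,0,0,0,0],[0.3,0,0,0,0,0,0]]'
```

```text
time_s: 3.75
ee_pos: [0.669, -0.0773, 0.0516]
eef_rot: [0.001, -3.141, -0.0]
force: [-0.5, -0.5, 0.7]
grip_width: 0.0854
finger_force: 0.0
time_s: 4.45
ee_pos: [0.6705, -0.0779, 0.0538]
eef_rot: [-0.0, 3.139, -0.001]
force: [-0.5, -0.9, 6.1]
grip_width: 0.05
finger_force: 63.0
```

```bash
python3 -m inch '[[0,0,0,-10,0,0,0],[0,0,0,-20,0,0,0],[0,0,0,-20,0,0,0],[0,0,0,-20,0,0,0],[0,0,0,-20,0,0,0],[0,10,20,0,0,0,0],[0,20,35,0,0,0,0],[0,20,35,0,0,0,0],[0,20,35,0,0,0,0],[0,20,35,0,0,0,0]]'
python3 -m inch '[[0,20,35,0,0,0,0],[0,20,35,0,0,0,0],[0,11,17,0,0,0,0],[0,0,0,0,0,0,0],[0,0,0,0,0,0,0]]'
python3 - <<'E'
from h import *;import cv2
cv2.imwrite("pics/s2.png",cv2.resize(imaging.snapshot("side")[130:330,200:400],(600,600),interpolation=cv2.INTER_CUBIC))
E
```

```text
time_s: 5.45
ee_pos: [0.5775, 0.0839, 0.1418]
eef_rot: [-0.0, -3.14, -0.001]
force: [-0.6, 0.6, -1.6]
grip_width: 0.0499
finger_force: 62.5
time_s: 5.95
ee_pos: [0.5279, 0.1696, 0.1422]
eef_rot: [0.002, -3.141, 0.0]
force: [-0.1, 0.6, -1.5]
grip_width: 0.0498
finger_force: 62.6
```

View pics/s2.png

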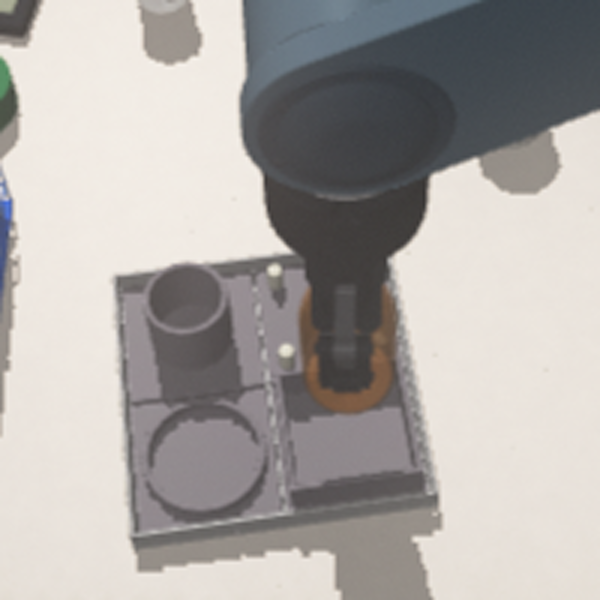

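Run:
```python
from h import *
s=lambda u,v,z:ray("side",200+u/3-.33,130+v/3-.33,z)
print("sleeve",s(187,297,.054),"rim",s(207,461,.017),"posts",s(274,268,.025),s(286,352,.025))
print("caddy",[s(*p,.018) for p in [(117,276),(135,540),(437,495)]])
print("bottle base x and y",s(349,378,.09), "near edge", s(349,412,.09))
```

```text
sleeve [0.6280014  0.10062497] rim [0.61264437 0.19077719] posts [0.57870007 0.06089576] [0.56857633 0.12154679]
caddy [array([0.67935947, 0.06366083]), array([0.65002797, 0.2406089 ]), array([0.47770874, 0.21085322])]
bottle base x and y [0.52870243 0.17372873] near edge [0.52835875 0.19461251]
```

```bash
python3 -m inch '[[0,0,1,20,0,0,0],[0,0,0,20,0,0,0],[0,0,0,15,0,0,0],[0,0,0,10,0,0,0],[0,0,0,5,0,0,0],[0,0,0,4,0,0,0],[0,0,0,2,0,0,0],[0,0,0,0,0,0,0]]'
python3 -m inch '[[0,0,0,1,0,0,0],[0,0,0,1,0,0,0],[0,0,0,1,0,0,0],[0,0,0,0,0,0,0]]'
```

```text
time_s: 6.8
ee_pos: [0.5286, 0.1706, 0.0666]
eef_rot: [-0.0, 3.141, 0.0]
force: [-0.5, 0.1, -1.7]
grip_width: 0.0497
finger_force: 62.6
time_s: 7.2
ee_pos: [0.5282, 0.1705, 0.0632]
eef_rot: [0.0, -3.141, 0.0]
force: [-0.1, 0.2, -0.8]
grip_width: 0.0499
finger_force: 62.6
```

```bash
python3 -m inch '[[0,0,0,1,0,0,0],[0,0,0,0,0,0,0]]';python3 -m inch '[[0,0,0,1,0,0,0],[0,0,0,0,0,0,0]]'
```

```text
time_s: 7.4
ee_pos: [0.5285, 0.1705, 0.0629]
eef_rot: [-0.0, 3.141, -0.0]
force: [-1.5, -0.9, 4.3]
grip_width: 0.0496
finger_force: 63.1
time_s: 7.6
ee_pos: [0.5287, 0.1705, 0.0628]
eef_rot: [0.001, -3.141, 0.0]
force: [-5.7, -0.5, 11.3]
grip_width: 0.0498
finger_force: 64.1
```

```bash
python3 -m inch '[[0.64,0,0,-1,0,0,0],[0.68,0,0,0,0,0,0],[0.72,0,0,0,0,0,0],[0.76,0,0,0,0,0,0],[0.76,0,0,-15,0,0,0],[0.76,0,0,-30,0,0,0],[0.76,0,0,-40,0,0,0],[0.8,0,0,-30,0,0,0],[1,0,0,-10,0,0,0]]'
python3 -m inch '[[1,-16,-41,0,0,0,0],[1,-16,-41,0,0,0,0],[1,-16,-41,0,0,0,0],[1,-16,-41,0,0,0,0],[1,-16,-41,0,0,0,0],[1,-16,-41,0,0,0,0],[1,-16,-41,0,0,0,0],[1,-16,-41,0,0,0,0],[1,-17,-41,0,0,0,0],[1,0,0,0,0,0,0]]'
python3 - <<'E'
from h import *;import cv2
a=imaging.snapshot("side");cv2.imwrite("pics/s3.png",np.hstack([cv2.resize(x,(400,400),interpolation=cv2.INTER_CUBIC) for x in (a[30:180,210:360],a[190:340,220:370])]))
E
```

```text
time_s: 8.5
ee_pos: [0.5305, 0.1708, 0.1925]
eef_rot: [-0.001, 3.134, 0.001]
force: [0.6, 1.0, 0.8]
grip_width: 0.0808
finger_force: 0.0
time_s: 9.5
ee_pos: [0.6738, -0.2036, 0.1865]
eef_rot: [-0.008, -3.142, 0.002]
force: [-1.0, 0.4, -0.1]
grip_width: 0.0854
finger_force: 0.0
```

View pics/s3.png

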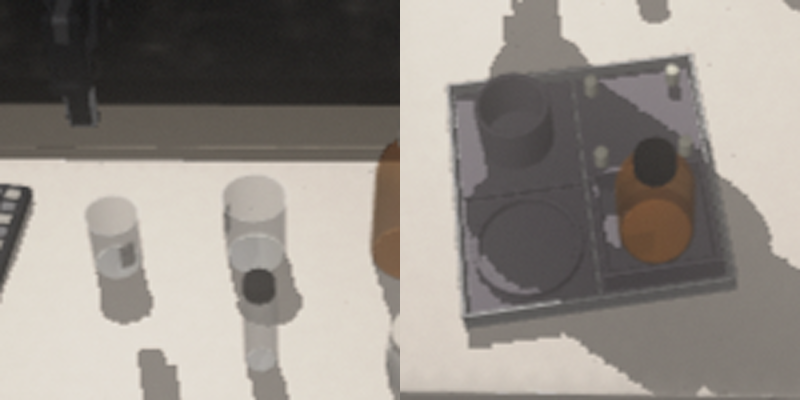

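Run:
```python
from h import *
print(ray("side",220+256/2.667,190+231/2.667,.009), ray("side",220+255/2.667,190+162/2.667,.114))
for z in (.18,.19):print("finger",ray("side",210+83/2.667,30+120/2.667,z))
print("beaker rim", ray("side",210+111/2.667,30+216/2.667,.056))
```

```text
[0.52938354 0.17281932] [0.52908008 0.17760861]
finger [ 0.67687806 -0.1656582 ]
finger [ 0.67432485 -0.15413034]
beaker rim [ 0.67382824 -0.19395113]
```

```bash
python3 -m inch '[[1,0,0,30,0,0,0],[1,0,0,30,0,0,0],[1,0,0,30,0,0,0],[1,0,0,20,0,0,0],[1,0,0,20,0,0,0],[1,0,0,14,0,0,0],[0.7,0,0,7,0,0,0],[0.6,0,0,0,0,0,0]]'
python3 -m inch '[[0.55,0,0,0,0,0,0],[0.5,0,0,0,0,0,0],[0.45,0,0,0,0,0,0],[0.4,0,0,0,0,0,0],[0.4,0,0,0,0,0,0],[0.4,0,0,0,0,0,0],[0.4,0,0,0,0,0,0]]'
```

```text
time_s: 10.35
ee_pos: [0.6729, -0.198, 0.0354]
eef_rot: [0.001, -3.14, -0.001]
force: [0.9, 0.2, -0.1]
grip_width: 0.0589
finger_force: 0.0
time_s: 11.05
ee_pos: [0.6743, -0.1989, 0.0378]
eef_rot: [-0.0, 3.139, -0.002]
force: [-0.4, 1.0, 5.5]
grip_width: 0.044
finger_force: 61.3
```

```bash
python3 -m inch '[[0,0,0,-10,0,0,0],[0,0,0,-20,0,0,0],[0,0,0,-30,0,0,0],[0,0,0,-30,0,0,0],[0,3,20,0,0,0,0],[0,6,40,0,0,0,0],[0,6,40,0,0,0,0],[0,6,40,0,0,0,0],[0,6,40,0,0,0,0],[0,6,40,0,0,0,0]]'
python3 -m inch '[[0,6,40,0,0,0,0],[0,6,40,0,0,0,0],[0,6,40,0,0,0,0],[0,6,30,0,0,0,0],[0,4.5,13,0,0,0,0],[0,0,0,0,0,0,0],[0,0,0,0,0,0,0]]'
python3 -m inch '[[0,0,0,20,0,0,0],[0,0,0,20,0,0,0],[0,0,0,15,0,0,0],[0,0,0,10,0,0,0],[0,0,0,6,0,0,0],[0,0,0,4,0,0,0],[0,0,0,2,0,0,0],[0,0,0,0,0,0,0]]'
```

```text
time_s: 12.05
ee_pos: [0.6392, 0.0238, 0.1264]
eef_rot: [0.001, -3.141, -0.0]
force: [0.6, -0.0, 0.3]
grip_width: 0.0441
finger_force: 61.0
time_s: 12.75
ee_pos: [0.6117, 0.1839, 0.1263]
eef_rot: [0.0, -3.142, 0.001]
force: [0.1, 0.5, -0.2]
grip_width: 0.0441
finger_force: 61.0
time_s: 13.55
ee_pos: [0.612, 0.1846, 0.0496]
eef_rot: [-0.0, 3.141, 0.0]
force: [-0.4, 0.1, -0.4]
grip_width: 0.0439
finger_force: 61.0
```

```bash
python3 -m inch '[[0,0,0,1,0,0,0],[0,0,0,1,0,0,0],[0,0,0,0,0,0,0]]';python3 -m inch '[[0,0,0,1,0,0,0],[0,0,0,0,0,0,0]]';python3 -m inch '[[0,0,0,1,0,0,0],[0,0,0,0,0,0,0]]'
```

```text
time_s: 13.85
ee_pos: [0.6118, 0.1846, 0.0474]
eef_rot: [-0.0, 3.141, 0.0]
force: [-0.6, -0.1, -0.1]
grip_width: 0.044
finger_force: 61.0
time_s: 14.05
ee_pos: [0.6121, 0.1846, 0.0469]
eef_rot: [-0.0, 3.141, 0.0]
force: [-1.5, 0.3, 4.1]
grip_width: 0.0439
finger_force: 61.2
time_s: 14.25
ee_pos: [0.6124, 0.1846, 0.0469]
eef_rot: [-0.001, 3.141, -0.0]
force: [-4.0, -0.6, 8.2]
grip_width: 0.0437
finger_force: 61.8
```

```bash
python3 -m inch '[[0.56,0,0,-1,0,0,0],[0.6,0,0,0,0,0,0],[0.64,0,0,0,0,0,0],[0.68,0,0,0,0,0,0],[0.68,0,0,-15,0,0,0],[0.68,0,0,-30,0,0,0],[0.7,0,0,-40,0,0,0],[0.8,0,0,-40,0,0,0],[1,0,0,-20,0,0,0]]'
python3 -m inch '[[1,6,-40,0,0,0,0],[1,8,-40,0,0,0,0],[1,10,-40,0,0,0,0],[1,10,-40,0,0,0,0],[1,10,-40,0,0,0,0],[1,10,-40,0,0,0,0],[1,8,-36,0,0,0,0],[1,0,0,0,0,0,0],[1,0,0,0,0,0,0]]'
python3 - <<'E'
from h import *;import cv2
a=imaging.snapshot("side");cv2.imwrite("pics/s4.png",np.hstack([cv2.resize(x,(400,400),interpolation=cv2.INTER_CUBIC) for x in (a[30:180,240:390],a[190:340,220:370])]))
E
```

```text
time_s: 15.15
ee_pos: [0.6137, 0.1848, 0.1972]
eef_rot: [-0.0, 3.134, 0.001]
force: [0.9, -0.3, 1.0]
grip_width: 0.0809
finger_force: 0.0
time_s: 16.05
ee_pos: [0.5499, -0.0921, 0.1923]
eef_rot: [0.002, 3.14, -0.0]
force: [-0.4, 0.3, -0.5]
grip_width: 0.0854
finger_force: 0.0
```

View pics/s4.png

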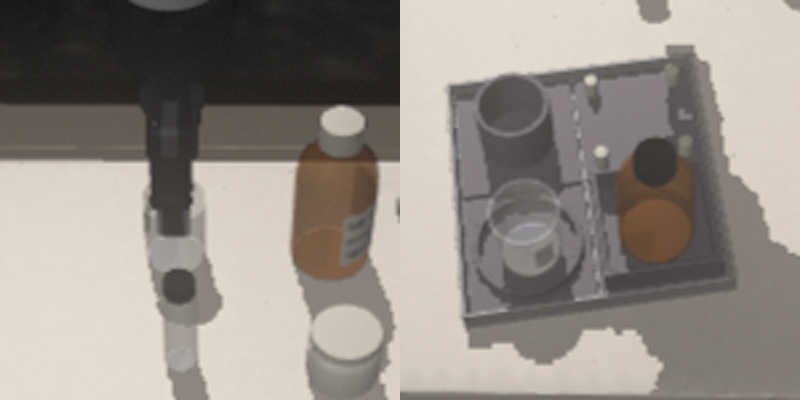

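```bash
python3 -m inch '[[1,0,0,30,0,0,0],[1,0,0,30,0,0,0],[1,0,0,25,0,0,0],[1,0,0,20,0,0,0],[0.8,0,0,12,0,0,0],[0.6,0,0,7,0,0,0],[0.5,0,0,0,0,0,0],[0.45,0,0,0,0,0,0]]'
python3 -m inch '[[0.4,0,0,0,0,0,0],[0.36,0,0,0,0,0,0],[0.33,0,0,0,0,0,0],[0.3,0,0,0,0,0,0],[0.25,0,0,0,0,0,0],[0.2,0,0,0,0,0,0],[0.2,0,0,0,0,0,0],[0.2,0,0,0,0,0,0]]'
```

```text
time_s: 16.9
ee_pos: [0.5506, -0.0915, 0.0683]
eef_rot: [-0.001, 3.14, -0.001]
force: [-0.0, -0.1, 0.1]
grip_width: 0.0386
finger_force: 0.0
time_s: 17.7
ee_pos: [0.5504, -0.0918, 0.068]
eef_rot: [-0.0, 3.141, -0.001]
force: [-0.4, -0.4, 6.4]
grip_width: 0.0262
finger_force: 58.6
```

```bash
python3 -m inch '[[0,0,0,-10,0,0,0],[0,0,0,-20,0,0,0],[0,0,0,-25,0,0,0],[0,0,0,-25,0,0,0],[0,-6,16,0,0,0,0],[0,-14,35,0,0,0,0],[0,-14,35,0,0,0,0],[0,-14,35,0,0,0,0],[0,-14,35,0,0,0,0],[0,-14,35.5,0,0,0,0]]'
python3 -m inch '[[0,0,0,0,0,0,0],[0,0,0,0,0,0,0]]'
python3 - <<'E'
from h import *;import cv2
for n,(a,b) in dict(top=(120,210),side=(170,200)).items():
  I=imaging.snapshot(n)[a:a+120,b:b+120];cv2.imwrite(f"pics/{n}5.png",I)
cv2.imwrite("pics/s5.png",np.hstack([cv2.resize(cv2.imread(f"pics/{n}5.png"),(400,400),interpolation=cv2.INTER_CUBIC) for n in("top","side")]))
E
```

```text
time_s: 18.7
ee_pos: [0.6258, 0.1016, 0.1472]
eef_rot: [0.0, -3.141, -0.0]
force: [0.5, -0.7, -0.2]
grip_width: 0.0259
finger_force: 58.9
time_s: 18.9
ee_pos: [0.6254, 0.1007, 0.1469]
eef_rot: [0.003, -3.141, 0.0]
force: [-0.1, -0.5, 0.7]
grip_width: 0.0255
finger_force: 59.0
```

View pics/s5.png

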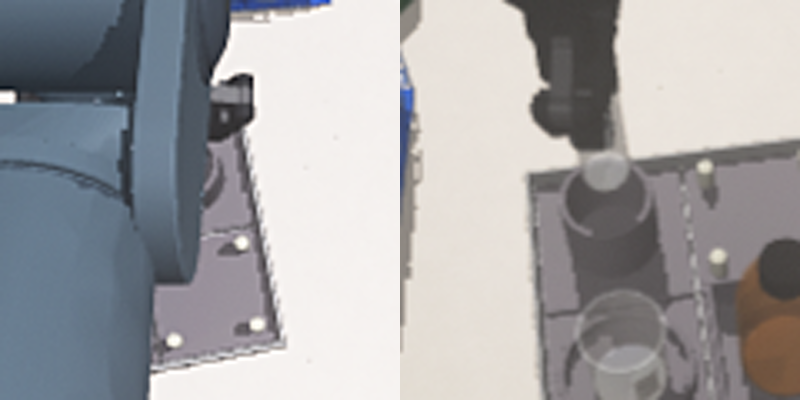

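Run:
```python
from h import *
s=lambda u,v,z:ray("side",200+(u-400)/3.333,170+v/3.333,z)
print(s(604,173,.079),s(607,199,.054))
```

```text
[0.62683672 0.10184842] [0.62763999 0.10280931]
```

```bash
python3 -m inch '[[0,-1,1,15,0,0,0],[0,0,0,15,0,0,0],[0,0,0,12,0,0,0],[0,0,0,10,0,0,0],[0,0,0,8,0,0,0],[0,0,0,4,0,0,0],[0,0,0,2,0,0,0],[0,0,0,0,0,0,0]]'
python3 -m inch '[[0,0,0,1,0,0,0],[0,0,0,1,0,0,0],[0,0,0,0,0,0,0]]';python3 -m inch '[[0,0,0,1,0,0,0],[0,0,0,0,0,0,0]]'
```

```text
time_s: 19.8
ee_pos: [0.6269, 0.1011, 0.0814]
eef_rot: [-0.0, 3.141, 0.0]
force: [0.1, -0.2, -0.4]
grip_width: 0.0259
finger_force: 59.0
time_s: 20.1
ee_pos: [0.6269, 0.101, 0.0795]
eef_rot: [-0.0, 3.141, -0.0]
force: [-0.5, -0.1, -0.9]
grip_width: 0.0262
finger_force: 59.0
time_s: 20.3
ee_pos: [0.6267, 0.101, 0.0782]
eef_rot: [0.0, -3.141, -0.0]
force: [-0.0, 0.9, -0.4]
grip_width: 0.0262
finger_force: 59.0
```

```bash
python3 -m inch '[[0,0,0,1,0,0,0],[0,0,0,0,0,0,0]]';python3 -m inch '[[0,0,0,1,0,0,0],[0,0,0,0,0,0,0]]'
```

```text
time_s: 20.5
ee_pos: [0.6268, 0.101, 0.0772]
eef_rot: [0.0, -3.141, 0.0]
force: [0.1, 0.8, -0.1]
grip_width: 0.0259
finger_force: 59.0
time_s: 20.7
ee_pos: [0.6271, 0.101, 0.0771]
eef_rot: [-0.0, 3.141, -0.0]
force: [-1.8, -0.7, 4.3]
grip_width: 0.0257
finger_force: 59.3
```

```bash
python3 -m inch '[[0.35,0,0,0,0,0,0],[0.4,0,0,0,0,0,0],[0.45,0,0,0,0,0,0],[0.5,0,0,0,0,0,0],[0.5,0,0,-15,0,0,0],[0.5,0,0,-30,0,0,0],[0.5,0,0,-40,0,0,0],[0.7,0,0,-35,0,0,0],[1,0,0,0,0,0,0]]'
python3 -m inch '[[1,15,-14,0,0,0,0],[1,27,-24,0,0,0,0],[1,27,-24,0,0,0,0],[1,27,-24,0,0,0,0],[1,27,-24,0,0,0,0],[1,27,-24,0,0,0,0],[1,27,-24,0,0,0,0],[1,26,-25,0,0,0,0],[1,0,0,0,0,0,0],[1,0,0,0,0,0,0]]'
python3 - <<'E'
from h import *;import cv2
a=imaging.snapshot("side");cv2.imwrite("pics/s6.png",np.hstack([cv2.resize(x,(400,400),interpolation=cv2.INTER_CUBIC) for x in (a[40:190,290:440],a[190:340,220:370])]))
E
```

```text
time_s: 21.6
ee_pos: [0.6305, 0.1011, 0.2046]
eef_rot: [-0.001, 3.128, -0.0]
force: [0.7, -0.0, 0.2]
grip_width: 0.0704
finger_force: 0.0
time_s: 22.6
ee_pos: [0.4237, -0.0823, 0.1966]
eef_rot: [0.002, 3.141, -0.0]
force: [-0.1, -0.6, 0.1]
grip_width: 0.0855
finger_force: 0.0
```

View pics/s6.png

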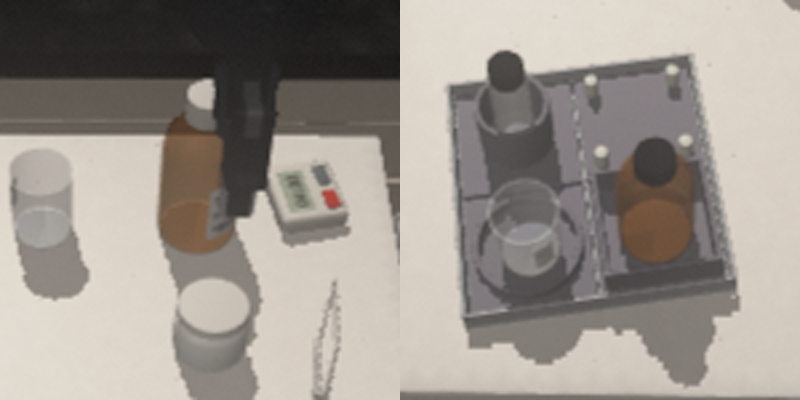

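Run:
```python
from h import *
s=lambda u,v,z:ray("side",290+u/2.667,40+v/2.667,z)
print(s(241,213,.185),s(241,213,.2),"jar",s(213,306,.05),s(213,340,0))
```

```text
[ 0.41866588 -0.04508232] [ 0.42103001 -0.03055829] jar [ 0.42429196 -0.07877936] [ 0.41982706 -0.08573937]
```

```bash
python3 -m inch '[[1,0,1,30,0,0,0],[1,0,0,30,0,0,0],[1,0,0,30,0,0,0],[1,0,0,30,0,0,0],[1,0,0,20,0,0,0],[1,0,0,14,0,0,0],[1,0,0,8,0,0,0],[0.85,0,0,0,0,0,0],[0.75,0,0,0,0,0,0]]'
python3 -m inch '[[0.7,0,0,0,0,0,0],[0.66,0,0,0,0,0,0],[0.62,0,0,0,0,0,0],[0.58,0,0,0,0,0,0],[0.55,0,0,0,0,0,0],[0.5,0,0,0,0,0,0],[0.5,0,0,0,0,0,0],[0.5,0,0,0,0,0,0]]'
```

```text
time_s: 23.55
ee_pos: [0.4246, -0.0809, 0.0348]
eef_rot: [-0.002, 3.141, -0.001]
force: [-0.2, -0.1, -0.6]
grip_width: 0.0641
finger_force: 0.0
time_s: 24.35
ee_pos: [0.4248, -0.0814, 0.0359]
eef_rot: [-0.0, 3.14, -0.001]
force: [-2.4, 1.9, 10.2]
grip_width: 0.0552
finger_force: 61.8
```

```bash
python3 -m inch '[[0.75,0,0,0,0,0,0],[0.8,0,0,0,0,0,0],[0.8,0,0,-5,0,0,0],[0.8,0,0,-4,0,0,0],[0.7,0,0,0,0,0,0],[0.65,0,0,0,0,0,0],[0.6,0,0,0,0,0,0],[0.5,0,0,0,0,0,0],[0.5,0,0,0,0,0,0],[0.5,0,0,0,0,0,0]]'
python3 -m inch '[[0,0,0,-10,0,0,0],[0,0,0,-20,0,0,0],[0,0,0,-30,0,0,0],[0,-12,17,-10,0,0,0],[0,-22,30,0,0,0,0],[0,-22,30,0,0,0,0],[0,-22,30,0,0,0,0],[0,-22,30,0,0,0,0],[0,-17,30,0,0,0,0],[0,0,0,0,0,0,0]]'
python3 -m inch '[[0,0,0,0,0,0,0]]'
python3 - <<'E'
from h import *;import cv2
cv2.imwrite("pics/s7.png",cv2.resize(imaging.snapshot("side")[170:320,220:370],(600,600),interpolation=cv2.INTER_CUBIC))
E
```

```text
time_s: 25.35
ee_pos: [0.4244, -0.0813, 0.0444]
eef_rot: [-0.0, 3.141, -0.0]
force: [-3.6, 1.3, 12.1]
grip_width: 0.0545
finger_force: 60.8
time_s: 26.35
ee_pos: [0.5422, 0.0887, 0.1137]
eef_rot: [-0.006, 3.14, 0.001]
force: [-0.6, -0.3, -0.9]
grip_width: 0.054
finger_force: 63.2
time_s: 26.45
ee_pos: [0.5405, 0.0864, 0.1132]
eef_rot: [0.003, -3.141, 0.0]
force: [-0.1, -0.5, -2.3]
grip_width: 0.0543
finger_force: 63.2
```

View pics/s7.png

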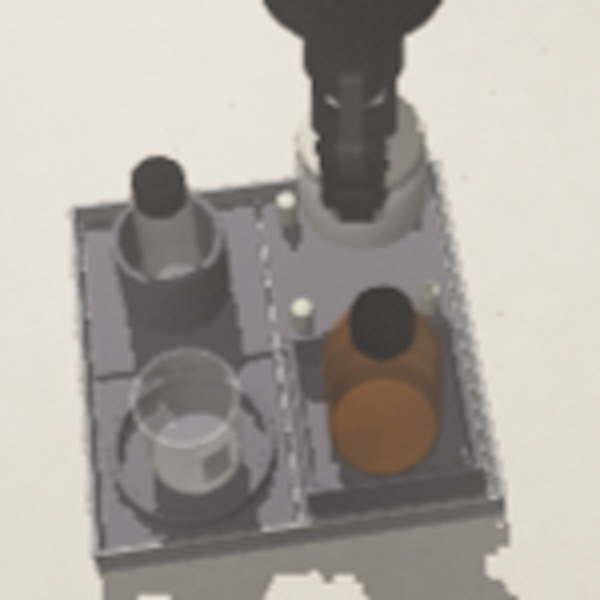

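Run:
```python
from h import *
s=lambda u,v,z:ray("side",220+u/4-.4,170+v/4-.4,z)
print("jar near edge",s(362,248,.07),s(300,215,.075),s(424,215,.075))
a,b,c=s(285,201,.025),s(302,307,.025),s(430,295,.025);print(a,b,c,"pad",(a+c)/2)
```

```text
jar near edge [0.54023308 0.11535545] [0.56794344 0.10167362] [0.51301924 0.10103293]
[0.5789045  0.06280522] [0.56845511 0.12017936] [0.50978084 0.11316097] pad [0.54434267 0.0879831 ]
```

```bash
python3 -m inch '[[0,-3,1,10,0,0,0],[0,0,0,15,0,0,0],[0,0,0,10,0,0,0],[0,0,0,8,0,0,0],[0,0,0,6,0,0,0],[0,0,0,5,0,0,0],[0,0,0,2,0,0,0],[0,0,0,0,0,0,0]]'
python3 -m inch '[[0,0,0,2,0,0,0],[0,0,0,0,0,0,0]]';python3 -m inch '[[0,0,0,1,0,0,0],[0,0,0,0,0,0,0]]';python3 -m inch '[[0,0,0,1,0,0,0],[0,0,0,0,0,0,0]]'
```

```text
time_s: 27.3
ee_pos: [0.5438, 0.087, 0.0572]
eef_rot: [0.0, -3.141, -0.0]
force: [0.7, -0.5, -0.8]
grip_width: 0.0539
finger_force: 63.2
time_s: 27.5
ee_pos: [0.5439, 0.087, 0.0554]
eef_rot: [-0.0, 3.141, -0.0]
force: [-0.2, 0.1, -0.4]
grip_width: 0.054
finger_force: 63.2
time_s: 27.7
ee_pos: [0.5438, 0.087, 0.0543]
eef_rot: [-0.001, 3.141, -0.0]
force: [0.6, 0.5, -0.5]
grip_width: 0.054
finger_force: 63.2
time_s: 27.9
ee_pos: [0.544, 0.087, 0.0535]
eef_rot: [-0.0, 3.141, 0.0]
force: [0.1, 0.3, 0.4]
grip_width: 0.0539
finger_force: 63.6
```

```bash
python3 -m inch '[[0,0,0,1,0,0,0],[0,0,0,0,0,0,0]]'
python3 -m inch '[[0.68,0,0,0,0,0,0],[0.72,0,0,0,0,0,0],[0.76,0,0,0,0,0,0],[0.78,0,0,0,0,0,0],[0.78,0,0,-15,0,0,0],[0.78,0,0,-30,0,0,0],[0.78,0,0,-40,0,0,0],[0.78,0,0,-40,0,0,0],[0.78,0,0,-20,0,0,0]]'
python3 -m inch '[[0.8,30,-30,0,0,0,0],[0.8,30,-30,0,0,0,0],[0.8,30,-30,0,0,0,0],[0.8,20,-30,0,0,0,0],[0.8,0,-40,0,0,0,0],[0.8,0,0,0,0,0,0]]'
python3 - <<'E'
from h import *;import cv2
a=imaging.snapshot("side");b=imaging.snapshot("top")
cv2.imwrite("pics/s8.png",np.hstack([cv2.resize(x,(400,400),interpolation=cv2.INTER_CUBIC) for x in (a[190:310,230:350],b[140:250,200:310])]))
cv2.imwrite("pics/side_end.png",a)
E
```

```text
time_s: 28.1
ee_pos: [0.5442, 0.0871, 0.0535]
eef_rot: [0.001, -3.142, 0.0]
force: [-4.2, -0.4, 9.3]
grip_width: 0.0541
finger_force: 64.2
time_s: 29.0
ee_pos: [0.5457, 0.087, 0.2028]
eef_rot: [-0.001, 3.134, -0.001]
force: [1.0, 0.2, 0.6]
grip_width: 0.0665
finger_force: 0.0
time_s: 29.6
ee_pos: [0.4338, -0.0763, 0.1989]
eef_rot: [0.008, 3.139, -0.003]
force: [0.8, 0.8, 0.7]
grip_width: 0.0683
finger_force: 0.0
```

View pics/s8.png

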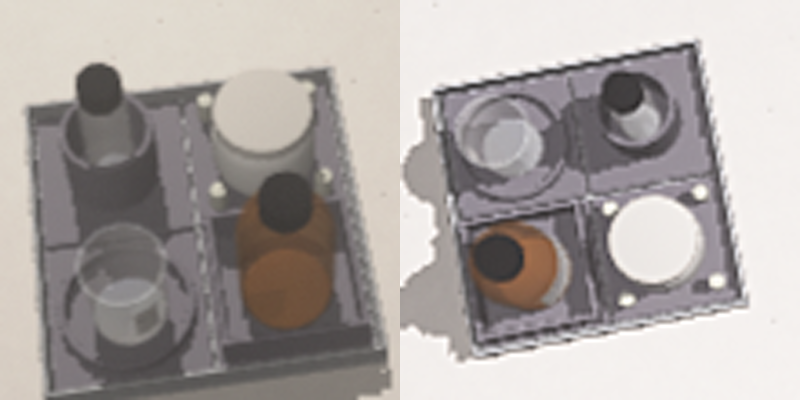

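Run:
```python
from h import *
t=lambda u,v,z:ray("top",200+(u-400)/3.636-.4,140+v/3.636-.4,z)
P=np.mean([t(*p,.025) for p in[(609,208),(700,192),(627,300),(718,281)]],0)
e=np.array([.986,.166]);f=np.array([-.166,.986])
print("pad",P,"jar",t(656,240,.059)-P)
print("vial",t(622,93,.104)-P-.086*e,"sleeve",t(642,113,.054)-P-.086*e)
print("bottle",t(498,258,.114)-P-.086*f)
print("beaker",t(512,143,.009)-P-.086*(e+f),"rim",t(510,147,.017)-P-.086*(e+f))
```

```text
pad [0.54258728 0.08389449] jar [-0.00064423  0.0008524 ]
vial [-0.00261733  0.00058131] sleeve [-0.00411917 -0.00485074]
bottle [-0.00098944  0.000417  ]
beaker [0.00180512 0.00206176] rim [-0.00239771  0.00155436]
```

All four pieces stand centred within a few millimetres; the look-alikes are untouched and the arm is clear.

```bash
python3 -m inch '[[0.8,0,0,0,0,0,0],[0.8,0,0,0,0,0,0]]'; python3 -c "
from station import close_job
print(close_job())"
```

```text
time_s: 29.9
ee_pos: [0.434, -0.0721, 0.1974]
eef_rot: [0.003, -3.142, -0.0]
force: [0.4, -0.9, 0.4]
grip_width: 0.0681
finger_force: 0.0
the job is handed in; nothing more can be done
None
```

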